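# Shift the bench-mounted gearstick into third

### The job

Shift the gearstick on the desk into third gear, the far right-hand slot of its H-shaped gate (far and right as the shifter faces): bring the lever to the crossway, push it across to the right, then push it forward until it is fully home in the slot, without letting it go into the fourth slot, the near right-hand one. Only push, gently, with the fingertips or the outside of the fingers: do not grip the lever, and do not move the other things on the desk. Finish with the hand clear of the lever.

Things in the scene. Friction and masses are not known exactly. Their poses are not given: they have to be found in the camera images.
- shifter: gear shifter fixed to the desk: dark steel base plate 170 (x) x 150 (y) x 8 mm, black housing, aluminium gate plate 120 x 104 mm on top, 103 mm above the desk. Origin: centre of its underside, on the desk; x forward (away from the user), y left, z up. The lever's pivot is 30 mm above the origin. Slots: first = left leg forward, second = left leg back, third = right leg forward, fourth = right leg back.
- gate_mid (a point): middle of the gate plate's top face, axes of the shifter. The H-shaped opening: two legs along x at y = +18 (left) and -18 mm (right), each 64 mm long, 17 mm wide, joined at x = 0 by a crossway along y, 20 mm wide, with rounded corners. The lever starts anywhere along the left leg.
- knob (a point): centre of the black pear-shaped knob, 37 mm across here, 160 mm from the pivot; it reaches 21 mm above and 28 mm below this point; below it a steel shaft 10 mm thick. z along the lever. Upright it is 190 mm above the desk, fully tilted 176 mm. Knob in the shifter's x, y: (0, +39) mm in the left end of the crossway, (0, -39) in the right end, (+50, -38) home in third.
- across (a joint): sideways tilt of the lever, rad: about -0.25 (-0.27 to -0.21) in the left leg, +0.25 (0.21 to 0.27) in the right leg, positive to the right (shifter's -y). Stays where it is left; about 2 N at the knob moves it.
- fore_aft (a joint): forward tilt of the lever, rad: 0 in the crossway, +0.32 at the forward end of a slot, -0.32 at the back end. The lever passes across only within about 0.07 rad of 0; elsewhere the gate's two tongues stop it. Stays where it is left (no spring, no detent); about 2 N at the knob moves it.
- jar_3: bystander, loose: clear screw jar with black lid, 84 mm across, 136 mm tall; origin at the centre of its underside
- solder_spool: bystander, loose: small spool of solder, 69x59x33 mm; origin at the centre of its underside
- screw_tin: bystander, loose: round tin with red-brown lid, 64 mm across, 24 mm tall; origin at the centre of its underside
- flux_bottle: bystander, loose: small bottle with white cap, 31 mm across, 67 mm tall; origin at the centre of its underside
- eraser: bystander, loose: eraser, 34x44x12 mm; origin at the centre of its underside
- circuit_board: bystander, loose: small green circuit board, 63x77x15 mm; origin at the centre of its underside
- cell_0: bystander, loose: small round battery cell lying down, 36x48x14 mm; origin at the centre of its underside

How it is judged:
On the way, in this order (a step that is already met when the one before it is completed fails the run):
1. the lever has been pushed across the crossway into the right-hand leg (value of joint across above 0.17 rad and value of joint fore_aft below 0.13 rad), for 0.05 s.
2. the lever is home in the third slot (value of joint across above 0.17 rad and value of joint fore_aft above 0.27 rad), for 0.2 s.
At the end, for the whole second after the job is handed in: The lever stands in the right-hand leg (across above 0.17 rad), fully home forward (fore_aft above 0.27 of 0.32 rad), at rest and untouched (all of step 2 and value of joint fore_aft below 0.4 rad and velocity of joint fore_aft between -0.05 and 0.05 rad/s and contact force between the fingers and shifter below 0.1 N).
It fails at once if the lever went into the fourth slot (value of joint across above 0.1 rad and value of joint fore_aft below -0.15 rad).
It fails at once if the lever was gripped or pushed hard (over 35 N between fingers and shifter) (contact force between the fingers and shifter above 35 N).
It fails at once if one of the other things on the desk was moved more than 2 cm, or lifted (distance of any of jar_3, solder_spool, screw_tin, flux_bottle, eraser, circuit_board, cell_0 from where it was at the start of the episode above 0.02 m).
It also fails if it takes over 58 s, if anything falls off the work surface, if the arm or the gripper's body presses on something with over 40 N, if the wrist force passes 120 N, or if a joint passes its speed limit or range.

### The arm

A 6-joint arm with a two-finger parallel gripper is mounted at the origin on a cart in front of the work surface, level with it; the furniture and walls round the work are solid. World frame = base frame: x ahead of the robot, y to its left, z up, the work surface at z = 0. Lengths are in m, angles in rad, forces in N, time in s.
With the tool pointing down it reaches from about 0.3 to 0.75 m from the base axis. Payload 8.5 kg.
Tool frame: the origin (TCP) lies midway between the tips of the shut fingers; the grasp point (between the pads) lies 19 mm behind it; z points along the fingers, y is the line along which they close (so a half turn about z gives the same grasp; the last joint's range is limited). The gripper opens to 85 mm and grips with 20 to 120 N. Pads are 22 mm wide; open, the fingers measure 114 mm over their backs; the gripper's body (76 mm by 85 mm) begins 54 mm behind the grasp point. The pads swing forward as they close: fully open they stand 13 mm farther back than shut.
Start: joints at [1.11, 0.381, 1.297, -0, 1.464, -0.215], TCP at [0.134, 0.533, 0.231] pointing down, gripper open.
Joint ranges: [-3.11, 3.11], [-0.89, 2.33], [0.22, 2.48], [-1.42, 4.56], [0.17, 2.85], [-2.88, 2.88]. Speed limits (rad/s): [2.39, 2.39, 3.14, 3.14, 3.14, 3.14].

### API

Orientations are given as a rotation vector (axis times angle).
In Python, from station import manip, optics, ticket gives the robot as it stands.
- The arm moves only by the tool jog_arm, never from a script. Its argument "commands" is a list of rows, each a list of 7 numbers: the turn, a rotation vector about the tool's x, y, z in degrees, then the shift along the tool's x, y, z in m, then the gripper command: -1 is shut, 1 is fully open, values between are in proportion. A call has 1 to 10 rows; each row shifts and turns the commanded pose from where the row before left it, along the tool's axes as they then stand; what a row does not reach is not made up. A row lasts 1/10 s, in which the tool goes at most 50 mm and 8.59 degrees, less where a joint would pass 70% of its speed; a pose out of reach is approached as far as the arm can. A call is refused whole if a number of a shift passes 0.05 or a number of a turn 8.59, either way. A call with a gripper value outside its range is refused whole. The fingers move at their own pace and stop on an object; "grip_force" is the grip in N (left out, the last holds). Time passes only in rows, so rows that do not move let the fingers close. It gives the time, the measured TCP pose, the force, the opening and the grip force at its end, in the units of the state.
- manip.state(): the state, without advancing time (a new reading comes with each control period).
- optics.read_camera(name): name is "scene" or "top" or "wrist"; returns (picture, depth): 400x640x3 uint8, red, green, blue; 400x640 float32, m along the optical axis (not along the pixel's ray), 0 where there is no reading.
- optics.camera_info(name): a dict with "K" (3x3 intrinsics, pixels), "R" (3x3) and "t" (3): a world point X has camera coordinates R X + t. Camera axes: x right, y down, z forward; pixel columns grow to the right and rows downward; lengths in m; the calibration is good to about 2 mm. A picture is of the moment at which its call begins: read the wrist's pose just before it. camera_info takes no time and is no camera call; for the wrist camera it gives the pose at the moment of the call.
- ticket.job_done(): hands the job in; it is judged then, once.
The state is a dict: "time": time; "joints": joint angles; "dq": joint speeds; "joint_efforts": joint torques, N m; "ee_pos": TCP position; "orientation": TCP orientation; "wrist_force": force on the tool from outside, world axes, zero at the start; "torque": the same for the moment, N m; "grip_width": opening from 0.0 (shut) to 1.0 (fully open); "grip_force": force on a finger pad.
Only numpy, scipy, OpenCV 4.12 (cv2) and the standard library are available. Lean on these libraries where they do the work, as an engineer would, in place of code of your own. Each camera call takes 0.05 s, during which the arm holds its last target. There are 200 camera calls.

## Working session

There is one attempt and no reset: what is moved stays moved. The work goes in short steps, Python scripts to look and compute and a tool call to move; the robot and the scene stay as the last step left them, time stands still between calls to the robot, and variables do not carry over. Pictures are saved under pics/ and viewed, at most 10 in all, crops included, and the job is handed in when it is done.

Besides the shell and the picture viewer there is one more tool, called as name([rows], argument=value, ...), one row to a line, values as JSON. jog_arm: Moves the arm, as the interface text tells. Its arguments: {"type":"object","properties":{"commands":{"type":"array","items":{"type":"array","items":{"type":"number"}}},"grip_force":{"type":"number"}},"required":["commands"]}

```bash
mkdir -p pics; cat > h.py <<'E'
import numpy as np, cv2
from station import manip, optics, ticket
def shot(n,f):
    i=optics.camera_info(n); p,d=optics.read_camera(n)
    cv2.imwrite(f'pics/{f}.png',p[:,:,::-1]); np.savez(f'pics/{f}.npz',p=p,d=d,K=i['K'],R=i['R'],t=i['t']); return p,d,i
def load(f):
    z=np.load(f'pics/{f}.npz'); return z
def pt(z,u,v,d=None):
    d=z['d'][v,u] if d is None else d
    return z['R'].T@(np.linalg.inv(z['K'])@np.array([u,v,1.])*d-z['t'])
def cloud(z):
    v,u=np.mgrid[0:400,0:640]; r=np.stack([u,v,np.ones_like(u)],-1)@np.linalg.inv(z['K']).T*z['d'][...,None]
    return (r-z['t'])@z['R']
E
python3 - <<'E'
from h import *
for n in('top','scene'): shot(n,n+'0')
s=manip.state(); print(s['ee_pos'],s['orientation'],s['time'])
E
```

```text
[0.13371659 0.53325365 0.23078631] [-3.85082037e-01 -3.11746716e+00  1.83513495e-03] 0.1
```

View pics/top0.png

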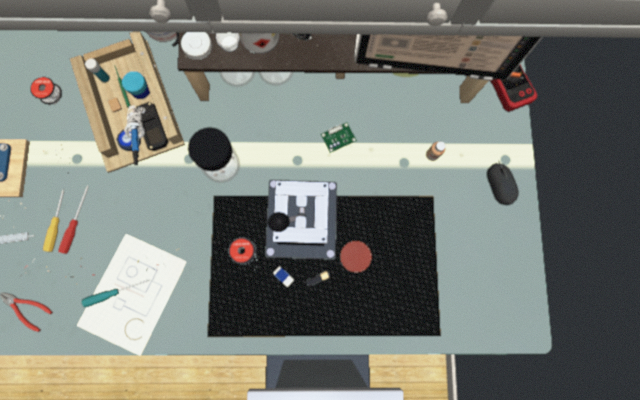

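View pics/scene0.png

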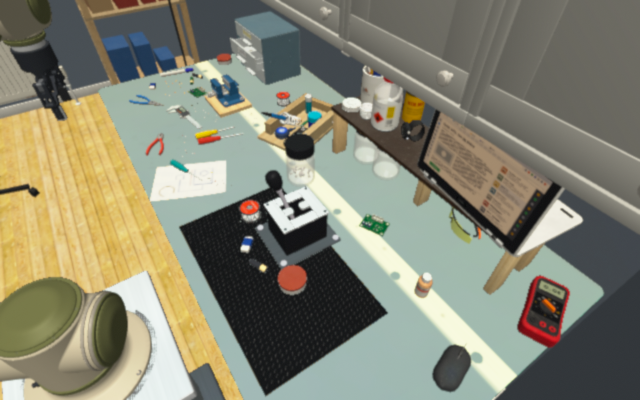

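Top view: the gate plate is at about (301,212) and the knob at (279,221), left and slightly back. The jar (212,152) and spool (241,250) are to the left, the tin (356,257) is near right, and the monitor shelf is beyond.

```bash
python3 - <<'E'
from h import *
for n in('top0','scene0'):
    z=load(n);c=cloud(z);p=z['p'].astype(int)
    print(n,'cam',-z['R'].T@z['t'])
    uv=(302,240) if n=='top0' else (297,205)
    print('ref',pt(z,*uv))
    near=(abs(c[...,2]-.103)<.006)&(p.min(-1)>120)&(abs(c[...,0]-.5)<.3)&(abs(c[...,1])<.25)
    nn,l,st,ce=cv2.connectedComponentsWithStats(near.astype(np.uint8))
    k=1+st[1:,4].argmax(); m=l==k
    P=c[m]; r=cv2.minAreaRect(P[:,:2].astype(np.float32)); print('gate',m.sum(),r,np.median(P[:,2]),st[k],)
    g=np.array(r[0]); 
    kn=(c[...,2]>.14)&(np.hypot(c[...,0]-g[0],c[...,1]-g[1])<.11)&(c[...,2]<.23)&(p.max(-1)<90)
    Q=c[kn]; print('knob',len(Q),Q.min(0),Q.max(0),np.median(Q,0)); v,u=np.nonzero(kn);print(u.min(),u.max(),v.min(),v.max())
z=load('top0');c=cloud(z)
for nm,u,v in[('jarlid',210,148),('jarR',232,152),('jarB',217,175),('spool',233,251),('spoolr',252,240),('tin',356,257),('shelf front',350,72),('leg',203,95),('glass',275,78),('board',338,137)]: print(nm,c[v,u].round(3))
E
```

```text
top0 cam [0.36307948 0.03924844 0.9543076 ]
ref [0.44670024 0.04817546 0.10240004]
gate 2304 ((0.5042517185211182, 0.051441144198179245), (0.10394845902919769, 0.12043578922748566), 88.27438354492188) 0.10453256650417186 [ 273  180   55   63 2304]
knob 328 [0.45471175 0.07072992 0.17483014] [0.48491957 0.10667125 0.20715958] [0.46940427 0.08858565 0.20030603]
268 289 213 230
scene0 cam [ 0.2177586 -0.4703918  0.744149 ]
ref [0.53132275 0.0944192  0.05445616]
gate 1367 ((0.5031036734580994, 0.05036225542426109), (0.10864704847335815, 0.12196438014507294), 87.9818344116211) 0.10167893355825816 [ 264  186   65   48 1367]
knob 256 [0.45193506 0.0686651  0.15059501] [0.48460552 0.09748291 0.20362936] [0.46657759 0.07703019 0.18858127]
266 281 171 191
jarlid [0.621 0.226 0.136]
jarR [0.622 0.189 0.105]
jarB [0.583 0.224 0.072]
spool [0.43  0.191 0.037]
spoolr [0.456 0.157 0.006]
tin [ 0.419 -0.065  0.027]
shelf front [ 0.77  -0.045  0.158]
leg [0.776 0.271 0.031]
glass [0.812 0.11  0.044]
board [ 0.69  -0.031  0.002]
```

Gate centre ≈ (0.5035, 0.051), yaw ≈ −1.8°. The knob is at shifter (−36, +36) mm, so the lever is in second. I'll align the tool with the shifter, shut the fingers and move in behind the knob, still high.

jog_arm([
  [0, 0, -6.15, 0, 0, 0, -1],
  [0, 0, -6.15, 0, 0, 0, -1],
  [0, 0, 0, -0.025, -0.036, 0, -1],
  [0, 0, 0, -0.025, -0.036, 0, -1],
  [0, 0, 0, -0.025, -0.036, 0, -1],
  [0, 0, 0, -0.025, -0.036, 0, -1],
  [0, 0, 0, -0.025, -0.036, 0, -1],
  [0, 0, 0, -0.025, -0.036, 0, -1],
  [0, 0, 0, -0.025, -0.036, 0, -1],
  [0, 0, 0, -0.025, -0.036, 0, -1],
], grip_force=20)

```text
time: 1.1
ee_pos: [0.3252, 0.2377, 0.2312]
orientation: [-0.049, -3.141, 0.0]
wrist_force: [0.4, 1.1, -0.3]
grip_width: 0.001
grip_force: 0.0
```

```bash
cat >> h.py <<'E'
from scipy.spatial.transform import Rotation as Ro
G=np.array([.5037,.051,0]); YAW=np.radians(-1.8)
S=Ro.from_euler('z',YAW).as_matrix()
def where():
    s=manip.state(); R=Ro.from_rotvec(s['orientation']).as_matrix()
    print('t',s['time'],'tcp in shifter mm',(S.T@(np.array(s['ee_pos'])-G)*1000).round(1),'F',(S.T@s['wrist_force']).round(1),'grip',s['grip_width'])
    print((S.T@R).round(3).tolist())
E
python3 -c "
from h import *
where()"
```

```text
t 1.1 tcp in shifter mm [-184.3  181.   231.2] F [ 0.4  1.2 -0.3] grip 0.0011502349359683894
[[-1.0, -0.0, -0.0], [-0.0, 1.0, -0.0], [0.0, -0.0, -1.0]]
```

jog_arm([
  [0, 0, 0, -0.022, -0.036, 0, -1],
  [0, 0, 0, -0.022, -0.036, 0, -1],
  [0, 0, 0, -0.022, -0.036, 0, -1],
  [0, 0, 0, -0.022, -0.036, 0, -1],
  [0, 0, 0, 0, 0, 0.02, -1],
  [0, 0, 0, 0, 0, 0.02, -1],
  [0, 0, 0, 0, 0, 0.024, -1],
  [0, 0, 0, 0, 0, 0, -1],
])

```text
time: 1.9
ee_pos: [0.4067, 0.0926, 0.1652]
orientation: [-0.049, -3.135, -0.0]
wrist_force: [-0.5, -0.6, 1.0]
grip_width: -0.003
grip_force: 0.0
```

```bash
python3 -c "
from h import *
where(); shot('wrist','w1'); shot('scene','s1')
a=cv2.imread('pics/w1.png');b=cv2.imread('pics/s1.png')[100:300,150:470]
cv2.imwrite('pics/m1.png',np.hstack([cv2.resize(a,(400,250)),cv2.resize(b,(400,250))]))"
```

```text
t 1.9 tcp in shifter mm [-98.2  38.6 165.2] F [-0.5 -0.7  1. ] grip -0.003220072359290601
[[-1.0, 0.0, -0.006], [0.0, 1.0, 0.0], [0.006, 0.0, -1.0]]
```

View pics/m1.png

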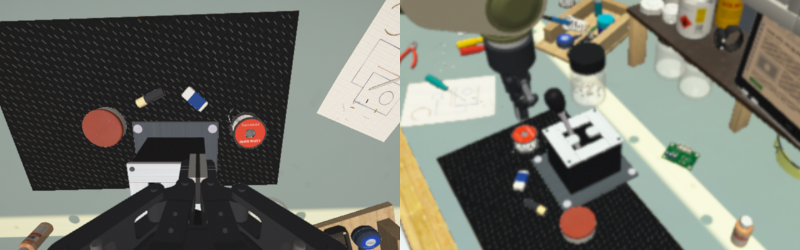

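The fingers stand right behind the knob (right half: knob at about (555,97), fingertips to its left). I'll push forward slowly.

jog_arm([
  [0, 0, 0, -0.007, 0, 0, -1],
  [0, 0, 0, -0.007, 0, 0, -1],
  [0, 0, 0, -0.007, 0, 0, -1],
  [0, 0, 0, -0.006, 0, 0, -1],
  [0, 0, 0, -0.006, 0, 0, -1],
  [0, 0, 0, -0.006, 0, 0, -1],
  [0, 0, 0, -0.006, 0, 0, -1],
  [0, 0, 0, -0.006, 0, 0, -1],
  [0, 0, 0, -0.005, 0, 0, -1],
  [0, 0, 0, 0, 0, 0, -1],
])

```text
time: 3.0
ee_pos: [0.4648, 0.0909, 0.1672]
orientation: [0.049, 3.141, 0.0]
wrist_force: [-0.4, -0.0, 0.6]
grip_width: -0.003
grip_force: 0.4
```

```bash
cat >> h.py <<'E'
def knob(tag):
    for n in('top','scene'):
        shot(n,tag+n); z=load(tag+n); c=cloud(z); p=z['p'].astype(int)
        q=(c-G)@S
        m=(q[...,2]>.145)&(q[...,2]<.218)&(abs(q[...,0])<.08)&(abs(q[...,1])<.075)&(p.max(-1)<90)
        Q=q[m]*1000
        if len(Q)<20: print(n,'few',len(Q)); continue
        # sphere-ish fit of radius 18.5
        from scipy.optimize import least_squares
        f=least_squares(lambda a:np.linalg.norm(Q-a,axis=1)-18.5,Q.mean(0)-[0,0,10],loss='soft_l1',f_scale=2)
        print(n,len(Q),'fit',f.x.round(1),'min',Q.min(0).round(),'max',Q.max(0).round())
E
python3 -c "
from h import *
where(); knob('k2')
b=cv2.imread('pics/k2scene.png')[130:280,200:400];a=cv2.imread('pics/k2top.png')[150:300,200:400]
cv2.imwrite('pics/m2.png',cv2.resize(np.hstack([a,b]),(800,300)))"
```

```text
t 3.0 tcp in shifter mm [-40.1  38.7 167.2] F [-0.4 -0.   0.6] grip -0.003150009384392685
[[-1.0, -0.0, 0.0], [-0.0, 1.0, 0.0], [-0.0, 0.0, -1.0]]
top few 0
scene 257 fit [-25.7  31.5 191.6] min [-55.   4. 159.] max [  1.  60. 218.]
```

View pics/m2.png

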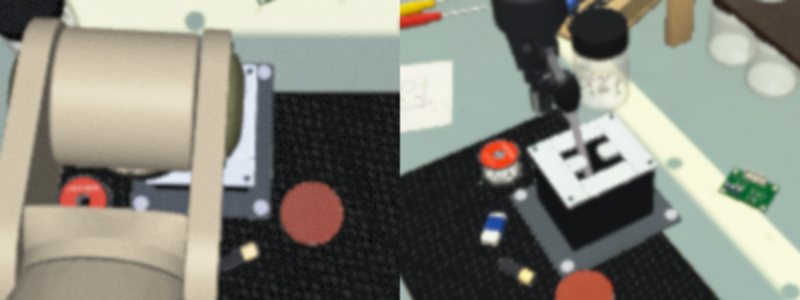

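The arm blocks the top view. In the scene view, the knob (right half, about (567,95)) is touching the fingers. I'll get the tilts from the shaft points above the gate.

```bash
cat >> h.py <<'E'
def lever(tag,new=True,n='scene'):
    if new: shot(n,tag+n)
    z=load(tag+n); q=(cloud(z)-G)@S*1000
    m=(q[...,2]>113)&(q[...,2]<152)&(abs(q[...,0])<45)&(abs(q[...,1])<45)&(z['d']>0)
    Q=q[m]; r=Q-[0,0,30]; kx=r[:,0]/r[:,2]; ky=r[:,1]/r[:,2]
    # camera sees near surface: shaft axis is ~4 mm farther along the view
    cam=((-z['R'].T@z['t']-G)@S)*1000; v=(Q-cam); v/=np.linalg.norm(v,axis=1)[:,None]; r=r+4*v
    fx,fy=np.median(r[:,0]/r[:,2]),np.median(r[:,1]/r[:,2])
    print(tag,'n',len(Q),'fore_aft',round(fx,3),'+-',round(kx.std(),3),'across',round(-fy,3),'+-',round(ky.std(),3),'knob',round(160*fx),round(160*fy))
E
python3 -c "
from h import *
lever('',True) if 0 else None
import shutil; shutil.copy('pics/scene0.npz','pics/s0scene.npz')
lever('s0',False); lever('k2',False)"
```

```text
s0 n 57 fore_aft -0.234 +- 0.028 across -0.231 +- 0.015 knob -37 37
k2 n 58 fore_aft -0.089 +- 0.027 across -0.231 +- 0.02 knob -14 37
```

jog_arm([
  [0, 0, 0, -0.005, 0, 0, -1],
  [0, 0, 0, -0.004, 0, 0, -1],
  [0, 0, 0, -0.004, 0, 0, -1],
  [0, 0, 0, 0, 0, 0, -1],
])

```text
time: 3.5
ee_pos: [0.4778, 0.0905, 0.1673]
orientation: [0.049, 3.141, 0.0]
wrist_force: [-0.9, 0.2, 0.0]
grip_width: -0.0
grip_force: 0.5
```

```bash
python3 -c "
from h import *
where(); lever('k3')"
```

```text
t 3.5 tcp in shifter mm [-27.2  38.7 167.3] F [-0.9  0.2  0. ] grip -7.783317050579786e-05
[[-1.0, -0.0, 0.0], [-0.0, 1.0, 0.0], [-0.0, 0.0, -1.0]]
k3 n 60 fore_aft -0.002 +- 0.028 across -0.236 +- 0.019 knob 0 38
```

Lever is at the crossway (fore_aft ≈ 0). Now around to the knob's left side.

jog_arm([
  [0, 0, 0, 0.018, 0, 0, -1],
  [0, 0, 0, 0.018, 0, 0, -1],
  [0, 0, 0, 0, 0.027, 0, -1],
  [0, 0, 0, 0, 0.027, 0, -1],
  [0, 0, 0, -0.022, 0, 0, -1],
  [0, 0, 0, -0.022, 0, 0, -1],
  [0, 0, 0, -0.02, 0, 0, -1],
  [0, 0, 0, 0, 0, 0, -1],
])

```text
time: 4.35
ee_pos: [0.5087, 0.1434, 0.167]
orientation: [0.05, 3.14, -0.0]
wrist_force: [-0.0, 0.3, -0.7]
grip_width: 0.003
grip_force: 0.0
```

```bash
python3 -c "
from h import *
where(); lever('k4')"
```

```text
t 4.35 tcp in shifter mm [  2.1  92.5 167. ] F [-0.   0.3 -0.7] grip 0.003054967147250471
[[-1.0, 0.0, 0.001], [0.0, 1.0, -0.0], [-0.001, -0.0, -1.0]]
k4 n 59 fore_aft -0.007 +- 0.026 across -0.227 +- 0.023 knob -1 36
```

jog_arm([
  [0, 0, 0, 0, -0.008, 0, -1],
  [0, 0, 0, 0, -0.008, 0, -1],
  [0, 0, 0, 0, -0.006, 0, -1],
  [0, 0, 0, 0, -0.006, 0, -1],
  [0, 0, 0, 0, -0.006, 0, -1],
  [0, 0, 0, 0, -0.006, 0, -1],
  [0, 0, 0, 0, -0.006, 0, -1],
  [0, 0, 0, 0, -0.006, 0, -1],
  [0, 0, 0, 0, 0, 0, -1],
])

```text
time: 5.3
ee_pos: [0.5052, 0.0908, 0.1672]
orientation: [-0.05, -3.141, 0.001]
wrist_force: [-0.3, 0.4, 1.0]
grip_width: -0.004
grip_force: 0.0
```

```bash
python3 -c "
from h import *
where(); lever('k5')"
```

```text
t 5.3 tcp in shifter mm [  0.3  39.9 167.2] F [-0.3  0.4  1. ] grip -0.00400387337898248
[[-1.0, 0.001, -0.0], [0.001, 1.0, -0.0], [0.0, -0.0, -1.0]]
k5 n 48 fore_aft -0.008 +- 0.023 across -0.024 +- 0.021 knob -1 4
```

jog_arm([
  [0, 0, 0, 0, -0.006, 0, -1],
  [0, 0, 0, 0, -0.006, 0, -1],
  [0, 0, 0, 0, -0.006, 0, -1],
  [0, 0, 0, 0, -0.006, 0, -1],
  [0, 0, 0, 0, -0.006, 0, -1],
  [0, 0, 0, 0, -0.004, 0, -1],
  [0, 0, 0, 0, -0.004, 0, -1],
  [0, 0, 0, 0, -0.002, 0, -1],
  [0, 0, 0, 0, 0, 0, -1],
])

```text
time: 6.25
ee_pos: [0.5039, 0.0514, 0.1672]
orientation: [-0.049, -3.141, 0.0]
wrist_force: [0.4, 0.3, -0.3]
grip_width: 0.002
grip_force: 0.0
```

```bash
python3 -c "
from h import *
where(); lever('k6')"
```

```text
t 6.25 tcp in shifter mm [  0.2   0.4 167.2] F [ 0.4  0.3 -0.3] grip 0.0020858072054743765
[[-1.0, 0.0, -0.0], [0.0, 1.0, -0.0], [0.0, -0.0, -1.0]]
k6 n 37 fore_aft -0.011 +- 0.025 across 0.231 +- 0.019 knob -2 -37
```

In the right leg. Now back off and around behind the knob.

jog_arm([
  [0, 0, 0, 0, 0.02, 0, -1],
  [0, 0, 0, 0.022, 0, 0, -1],
  [0, 0, 0, 0.022, 0, 0, -1],
  [0, 0, 0, 0.022, 0, 0, -1],
  [0, 0, 0, 0, 0, 0, -1],
  [0, 0, 0, 0, -0.03, 0, -1],
  [0, 0, 0, 0, -0.028, 0, -1],
  [0, 0, 0, 0, 0, 0, -1],
  [0, 0, 0, 0, 0, 0, -1],
])

```text
time: 7.2
ee_pos: [0.4374, 0.0154, 0.1674]
orientation: [0.051, 3.141, -0.0]
wrist_force: [-0.9, 0.1, -0.2]
grip_width: -0.0
grip_force: 0.0
```

```bash
python3 -c "
from h import *
where(); lever('k7')"
```

```text
t 7.2 tcp in shifter mm [-65.1 -37.6 167.4] F [-0.9  0.1 -0.2] grip -0.00031446320341663316
[[-1.0, 0.001, 0.0], [0.001, 1.0, -0.0], [-0.0, -0.0, -1.0]]
k7 n 37 fore_aft -0.011 +- 0.024 across 0.236 +- 0.02 knob -2 -38
```

jog_arm([
  [0, 0, 0, -0.012, 0, 0, -1],
  [0, 0, 0, -0.01, 0, 0, -1],
  [0, 0, 0, -0.008, 0, 0, -1],
  [0, 0, 0, -0.007, 0, 0, -1],
  [0, 0, 0, -0.007, 0, 0, -1],
  [0, 0, 0, -0.007, 0, 0, -1],
  [0, 0, 0, -0.007, 0, 0, -1],
  [0, 0, 0, -0.007, 0, 0, -1],
  [0, 0, 0, -0.007, 0, 0, -1],
  [0, 0, 0, -0.006, 0, 0, -1],
])

```text
time: 8.25
ee_pos: [0.5146, 0.0132, 0.1667]
orientation: [-0.049, -3.139, 0.0]
wrist_force: [-4.5, -1.3, -1.9]
grip_width: -0.001
grip_force: 1.9
```

```bash
python3 -c "
from h import *
where(); lever('k8')"
```

```text
t 8.25 tcp in shifter mm [ 12.1 -37.5 166.7] F [-4.5 -1.4 -1.9] grip -0.0012192545755249694
[[-1.0, -0.0, -0.002], [-0.0, 1.0, -0.0], [0.002, -0.0, -1.0]]
k8 n 43 fore_aft 0.252 +- 0.022 across 0.24 +- 0.023 knob 40 -38
```

jog_arm([
  [0, 0, 0, -0.003, 0, 0, -1],
  [0, 0, 0, -0.003, 0, 0, -1],
  [0, 0, 0, -0.002, 0, 0, -1],
  [0, 0, 0, 0, 0, 0, -1],
])

```text
time: 8.7
ee_pos: [0.523, 0.0131, 0.1673]
orientation: [0.049, 3.141, 0.0]
wrist_force: [-2.1, 0.2, -1.1]
grip_width: 0.0
grip_force: 1.1
```

```bash
python3 -c "
from h import *
where(); lever('k9')"
```

```text
t 8.7 tcp in shifter mm [ 20.5 -37.3 167.3] F [-2.1  0.2 -1.1] grip 0.00024731776557127867
[[-1.0, -0.0, 0.0], [-0.0, 1.0, 0.0], [-0.0, 0.0, -1.0]]
k9 n 51 fore_aft 0.317 +- 0.023 across 0.245 +- 0.027 knob 51 -39
```

jog_arm([
  [0, 0, 0, -0.001, 0, 0, -1],
  [0, 0, 0, -0.001, 0, 0, -1],
  [0, 0, 0, 0, 0, 0, -1],
  [0, 0, 0, 0, 0, 0, -1],
  [0, 0, 0, 0.015, 0, 0, -1],
  [0, 0, 0, 0.03, 0, 0, -1],
  [0, 0, 0, 0.04, 0, 0, -1],
  [0, 0, 0, 0.03, 0, 0, -1],
  [0, 0, 0, 0, 0, -0.04, -1],
  [0, 0, 0, 0, 0, -0.02, -1],
])

```text
time: 9.75
ee_pos: [0.4101, 0.0166, 0.2299]
orientation: [0.049, 3.137, -0.001]
wrist_force: [0.9, -0.4, 0.7]
grip_width: -0.003
grip_force: 0.0
```

```bash
python3 -c "
from h import *
where(); lever('k10'); shot('top','t10')
b=cv2.imread('pics/k10scene.png')[130:280,200:400];a=cv2.imread('pics/t10.png')[150:300,200:400]
cv2.imwrite('pics/m10.png',cv2.resize(np.hstack([a,b]),(800,300)))"
```

```text
t 9.75 tcp in shifter mm [-92.5 -37.3 229.9] F [ 0.9 -0.3  0.7] grip -0.002887788970360273
[[-1.0, -0.0, 0.004], [-0.0, 1.0, -0.001], [-0.004, -0.001, -1.0]]
k10 n 54 fore_aft 0.314 +- 0.024 across 0.239 +- 0.027 knob 50 -38
```

View pics/m10.png

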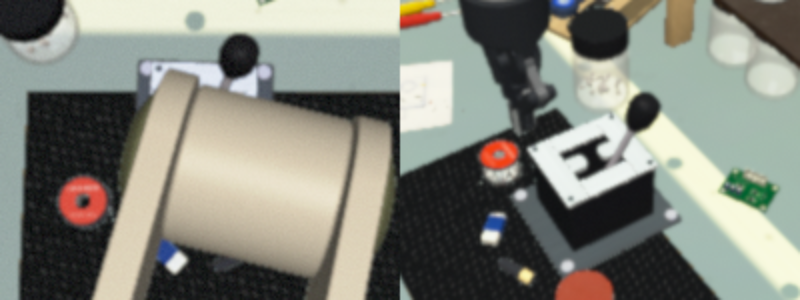

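The knob sits forward-right (top view (239,55), scene (643,112)). The knob measures (50, −38) mm, which is home in third. The hand is clear and the bystanders I can see haven't moved.

```bash
python3 -c "
from station import ticket
print(ticket.job_done())"
```

```text
the job is handed in; nothing more can be done
None
```

The lever is home in third: before hand-in the camera put the knob at (50, −38) mm, the stated third-gear position, with the hand clear; the job is handed in, with no verdict returned.

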